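# Open a wax press for loading

### The job

The wax press needs a fresh block: turn the blue cap on top of it (it has a red post to turn it by) counter-clockwise as seen from above, all the way to its stop, while the plunger stays down. Then draw the plunger up by its black knob, straight and gently without wrenching it sideways in its bore, until the whole red ring on it has just come out above the cap and no further, so that the loading port in the barrel is clear. Finish still holding the plunger at that height for a colleague to load the block, with the wax blocks, hand extruder and jar beside it left where they are.

Things in the scene. Friction and masses are not known exactly. Their poses are not given: they have to be found in the camera images.
- press: Wax press, fast on the table: grey-green iron base 150 x 120 x 14 mm, iron column behind (142 mm tall), upright dark steel barrel 46 mm in diameter with a brass nozzle under it. Origin on the barrel's axis at table height; z up, x from the front to the column behind. Turned by up to 0.35 rad about z.
- barrel_mouth (a point): Centre of the barrel's mouth, on its axis 165 mm above the table. The bore is 31 mm wide and 105 mm deep. The loading port is a window in the barrel's front left, from 84 to 118 mm above the table. The top of the cap is 178.5 mm above the table.
- cap (a joint): Blue knurled cap on the barrel's top, 56 mm across, captive: it only turns about the barrel's axis, friction about 0.1 Nm, stays where left. Radians: 0 locked, grows counter-clockwise from above, 1.4 = stop, open; starts at 0 to 0.2. Its top has a straight slot 32 mm wide; below about 0.7 rad the plunger's lugs are caught under it, beyond about 1.1 they rise freely through the slot.
- cap_post (a point): Middle of the upright red post (14 mm in diameter) on the end of the cap's lever arm, 60 mm from the barrel's axis, 190 mm above the table. The post stands from 168 to 205 mm above the table, the arm under it from 161 to 168 mm. At cap value 0 the lever points to 55 degrees in the frame of the press (0 = x, 90 = y), at 1.4 to 135 degrees.
- plunger: Loose plunger: steel rod 30 mm in diameter (1 mm play in the bore), 0.3 to 0.5 kg, black knob on top. Origin at the centre of its lower end, z towards the knob. Home (start): lower end 68 mm above the table, two lugs (a 42 x 12 x 6 mm bar along y, 97 to 103 mm above the lower end) resting on the barrel's mouth. Rod to 118 mm, 18 mm neck to 128 mm, knob to 152 mm. Falls back when let go.
- knob (a point): Middle of the black knob on the plunger: knob 32 mm in diameter, 24 mm tall, this point on its axis 140 mm above the plunger's lower end, thus 208 mm above the table when home; nothing round the knob but the top of the cap 18 mm under its lower edge.
- red_ring (a point): Middle of the red ring painted round the plunger's rod, 6 mm wide, 61.5 mm above the plunger's lower end (129.5 mm above the table when home, hidden in the barrel). The ring's lower edge comes level with the top of the cap when the plunger has risen 52 mm.
- wax_small: Small green wax block, 22 x 30 x 12 mm, lying on the table in front of the press. Origin at the centre of its underside. Leave alone.
- wax_large: Red-brown wax block, 36 x 50 x 22 mm, lying to the left of the press. Origin at the centre of its underside. Leave alone.
- extruder: Coral-coloured, crayon-shaped hand extruder, 34 mm wide, 149 mm tall, standing to the left of the press. Origin at the centre of its foot. Leave alone.
- jar: White jar with a black lid, 58 mm wide, 69 mm tall, standing to the right of the press. Origin at the centre of its foot. Leave alone.

How it is judged:
On the way, in this order (a step that is already met when the one before it is completed fails the run):
1. the cap is turned to its stop while the plunger is still down (value of joint cap above 1.25 rad and z of plunger in the frame of press below 0.076 m), for 0.2 s.
2. the plunger is drawn up out of the barrel until the loading port is clear (z of plunger in the frame of press above 0.118 m and contact force between the fingers and plunger above 1 N), for 0.2 s.
At the end, for the whole second after the job is handed in: Cap within 0.2 rad of its open stop; plunger gripped and at rest, its lower end 118 to 132 mm above the table (raised 50 to 64 mm; ring just clear at 52), in line with the bore within 0.06 rad and 4 mm, under 12 N between it and the press (all of step 2 and z of plunger in the frame of press below 0.132 m and angle between the z axis of plunger and the z axis of press, either way round below 0.06 rad and horizontal distance between plunger and barrel_mouth below 0.004 m and contact force between plunger and press below 12 N and linear speed of plunger below 0.02 m/s and value of joint cap above 1.2 rad); the arm keeps its last pose, push and grip.
It fails at once if the plunger is pulled far past the mark (raised more than 76 mm) (z of plunger in the frame of press above 0.144 m).
It fails at once if the plunger is wrenched in its bore or against the locked cap (more than 40 N) (contact force between plunger and press above 40 N).
It fails at once if a wax block, the hand extruder or the jar is disturbed (moved more than 20 mm) (distance of any of wax_small, wax_large, extruder, jar from where it was at the start of the episode above 0.02 m).
It also fails if it takes over 42 s, if anything falls off the work surface, if the arm or the gripper's body presses on something with over 40 N, if the wrist force passes 120 N, or if a joint passes its speed limit or range.

### The arm

A 7-joint arm with a two-finger parallel gripper is mounted at the origin on a cart in front of the work surface, level with it; the furniture and walls round the work are solid. World frame = base frame: x ahead of the robot, y to its left, z up, the work surface at z = 0. Lengths are in m, angles in rad, forces in N, time in s.
With the tool pointing down it reaches from about 0.4 to 0.75 m from the base axis. Payload 19.5 kg.
Tool frame: the origin (TCP) lies at the very end of the fingers, on their centre line; the grasp point (between the pads) lies 19 mm behind it (env.grasp_offset is the distance from the TCP to the grasp point, in m); z points along the fingers, y is the line along which they close (so a half turn about z gives the same grasp; the last joint's range is limited). The gripper opens to 85 mm and grips with 20 to 120 N. Pads are 22 mm wide; open, the fingers measure 114 mm over their backs; the gripper's body (76 mm by 85 mm) begins 54 mm behind the grasp point. The pads swing forward as they close: fully open they stand 13 mm farther back than shut.
Start: joints at [1.265, 0.707, -0.028, 1.485, 0.022, 0.951, -0.075], TCP at [0.15, -0.555, 0.231] pointing down, gripper open.
Joint ranges: [-2.71, 2.71], [-0.32, 2.16], [-1.57, 1.52], [0, 2.45], [-1.46, 4.6], [0, 2.02], [-2.83, 2.83]. Speed limits (rad/s): [1.89, 1.89, 2.57, 2.57, 3.01, 3.01, 3.01].

### API

Orientations are given as a unit quaternion [w, x, y, z].
In Python, from rig import env gives the robot as it stands. The module is installed in compiled form; this text tells all that it offers.
- The arm moves only by the shell command python3 -m pendant 'ROWS' [OPENING]. ROWS is JSON, a list of rows, each a list of 2 entries, a list of its own where there are three numbers: the shift along the tool's x, y, z in m, then the turn, a rotation vector about the tool's x, y, z in degrees. A call has 1 to 8 rows; each row shifts and turns the commanded pose from where the row before left it, along the tool's axes as they then stand; what a row does not reach is not made up. A row lasts 1/8 s, in which the tool goes at most 62.5 mm and 10.7 degrees, less where a joint would pass 70% of its speed; a pose out of reach is approached as far as the arm can. A call with a gripper value outside its range is refused whole. OPENING is the finger opening in m, from 0 to 0.0854, set as the call begins (- or left out, the last holds). The fingers move at their own pace and stop on an object; the grip force is fixed at half the most. Time passes only in rows, so rows that do not move let the fingers close. It gives the time, the measured TCP pose, the force, the opening and the grip force at its end, in the units of the state.
- env.sense(): the state, without advancing time (a new reading comes with each control period).
- env.get_image(name): name is "scene" or "top"; returns the picture (384x512x3 uint8, red, green, blue); there is no depth.
- env.camera_params(name): a dict with "fx", "fy", "cx", "cy" (pixels), "view" (4x4, takes a point from world to camera coordinates). Camera axes: x right, y down, z forward; pixel columns grow to the right and rows downward; lengths in m; the calibration is good to about 2 mm. A picture is of the moment at which its call begins. camera_params takes no time and is no camera call.
- env.job_done(): hands the job in; it is judged then, once.
The state is a dict: "t": time; "q": joint angles; "qd": joint speeds; "joint_torque": joint torques, N m; "ee_pos": TCP position; "orientation": TCP orientation; "wrist_force": force on the tool from outside, world axes, zero at the start; "torque": the same for the moment, N m; "opening": opening from 0.0 (shut) to 1.0 (fully open); "grasp_force": force on a finger pad.
Only numpy, scipy, OpenCV 4.12 (cv2) and the standard library are available. Lean on these libraries where they do the work, as an engineer would, in place of code of your own. Each camera call takes 0.05 s, during which the arm holds its last target. There are 200 camera calls.

## Working session

There is one attempt and no reset: what is moved stays moved. The work goes in short steps, Python scripts to look and compute and a shell command to move; the robot and the scene stay as the last step left them, time stands still between calls to the robot, and variables do not carry over. Pictures are saved under pics/ and viewed, at most 10 in all, crops included, and the job is handed in when it is done.

```bash
mkdir -p pics
python3 - <<'E'
from rig import env
import cv2,numpy as np
for n in("scene","top"):
    im=env.get_image(n);cv2.imwrite(f"pics/{n}0.png",im[:,:,::-1])
    p=env.camera_params(n);print(n,p["fx"],p["fy"],p["cx"],p["cy"],np.round(p["view"],4).tolist())
s=env.sense();print(s["t"],s["ee_pos"],s["orientation"],s["opening"])
E
```

```text
scene 487.1130597107857 487.1130597107857 256.08551757975545 186.8819776346361 [[-0.8211, -0.5706, 0.0108, 0.4979], [-0.4102, 0.5768, -0.7065, 0.2788], [0.3969, -0.5845, -0.7077, 0.8905], [0.0, 0.0, 0.0, 1.0]]
top 394.1259123783348 394.1259123783348 257.5983779058214 192.5894365529717 [[-0.021, -0.9989, -0.0426, 0.1142], [-0.9823, 0.0285, -0.185, 0.5949], [0.186, 0.038, -0.9818, 0.8958], [0.0, 0.0, 0.0, 1.0]]
0.1 [ 0.14986041 -0.55488506  0.23088345] [-4.80677754e-04  9.91316410e-01  1.31497297e-01 -7.44775298e-05] 1.0007353984827632
```

View pics/scene0.png

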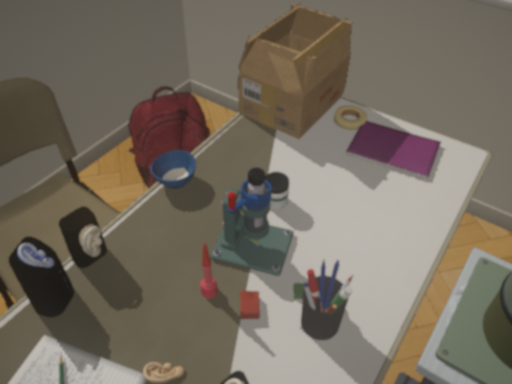

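View pics/top0.png

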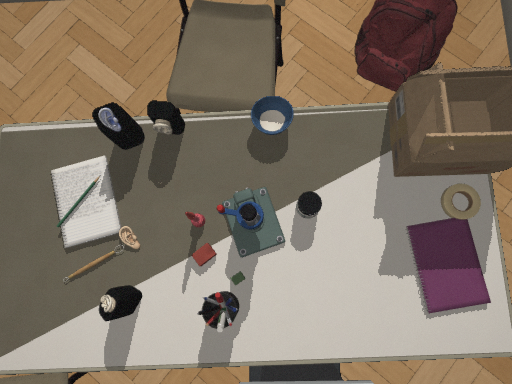

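The top view shows the press knob near (249,212) and the red post near (221,208), with the extruder at (196,219) to its left and the jar at (309,204). In the scene view the knob is near (257,175) and the post near (232,200). Next I'll refine these with masks and cast rays.

```bash
cat > h.py <<'E'
from rig import env
import cv2,numpy as np
def ray(n,u,v):
    p=env.camera_params(n);V=np.array(p["view"]);R=V[:3,:3]
    d=R.T@np.array([(u-p["cx"])/p["fx"],(v-p["cy"])/p["fy"],1]);return -R.T@V[:3,3],d
def plane(n,u,v,z):
    o,d=ray(n,u,v);return o+d*(z-o[2])/d[2]
def tri(a,b):
    A=np.zeros((3,3));y=np.zeros(3)
    for o,d in(ray("scene",*a),ray("top",*b)):
        d=d/np.linalg.norm(d);P=np.eye(3)-np.outer(d,d);A+=P;y+=P@o
    return np.linalg.solve(A,y)
def blob(im,near,kind,r=20):
    h=cv2.cvtColor(im,cv2.COLOR_RGB2HSV).astype(int);H,S,V=h[...,0],h[...,1],h[...,2]
    m={"red":((H<8)|(H>172))&(S>150)&(V>60),"black":(V<48)}[kind].astype(np.uint8)
    w=np.zeros_like(m);cv2.circle(w,near,r,1,-1);m*=w
    n,l,s,c=cv2.connectedComponentsWithStats(m)
    k=1+np.argmax(s[1:,4]);return c[k],s[k]
E
python3 - <<'E'
from h import *
I={n:env.get_image(n) for n in("scene","top")}
a,sa=blob(I["scene"],(232,200),"red",14);b,sb=blob(I["top"],(221,208),"red",10)
c,sc=blob(I["scene"],(257,175),"black",14);d,sd=blob(I["top"],(249,212),"black",13)
print(a,sa,b,sb,c,sc,d,sd)
print("post",tri(a,b),plane("scene",*a,.19),plane("top",*b,.203))
print("knob",tri(c,d),plane("scene",*c,.21),plane("top",*d,.216))
for n,p in(("extr",(196,219)),("jar",(309,204)),):print(n,plane("top",*p,.07))
cv2.imwrite("pics/c1.png",np.hstack([cv2.resize(I["scene"][150:280,190:310],(390,420),interpolation=2),cv2.resize(I["top"][160:270,180:290],(400,420),interpolation=2)])[:,:,::-1])
E
```

```text
[231.48837209 199.94186047] [229 193   6  16  86] [220.22222222 208.28888889] [217 205   8   8  45] [256.27407407 178.01481481] [249 170  16  15 135] [248.04901961 212.16666667] [240 204  17  17 204]
post [0.5422029  0.17273063 0.18778945] [0.54106152 0.17441982 0.19      ] [0.53976024 0.17059093 0.203     ]
knob [0.52995488 0.11376201 0.20295728] [0.52551766 0.11969174 0.21      ] [0.52845906 0.1130773  0.216     ]
extr [0.53573141 0.24653876 0.07      ]
jar [ 0.56434573 -0.0221059   0.07      ]
```

View pics/c1.png

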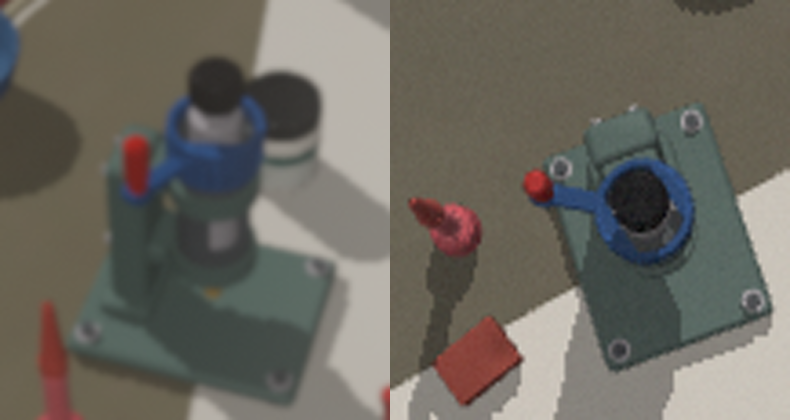

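The crops confirm the lever points about 78° in the world, and the press yaw is about 17°. Post is at (0.541, 0.1725) and the axis at (0.529, 0.1135). I'll approach high, going round the base.

```bash
python3 -m pendant '[[[0.0486,-0.019,-0.01],[0,0,0]],[[0.0486,-0.019,-0.01],[0,0,0]],[[0.0486,-0.019,-0.01],[0,0,0]],[[0.0486,-0.019,-0.01],[0,0,0]],[[0.0486,-0.019,-0.01],[0,0,0]]]' 0.05
python3 -m pendant '[[[0.0332,-0.0354,0],[0,0,0]],[[0.0332,-0.0354,0],[0,0,0]],[[0.0332,-0.0354,0],[0,0,0]],[[0.0332,-0.0354,0],[0,0,0]],[[0.0332,-0.0354,0],[0,0,0]],[[0.0332,-0.0354,0],[0,0,0]],[[0.0332,-0.0354,0],[0,0,0]]]'
python3 -m pendant '[[[0,0,0],[0,0,-10.5]],[[0,0,0],[0,0,-10.5]],[[0,0,0],[0,0,-10.5]],[[0,0,0],[0,0,-10.5]],[[0,0,0],[0,0,-10.5]],[[0,0,0],[0,0,-10.5]],[[0,0,0],[0,0,0]]]'
cat >> h.py <<'E'
from scipy.spatial.transform import Rotation
def to(x,y,z):
    s=env.sense();w,*v=s["orientation"];R=Rotation.from_quat([*v,w]).as_matrix()
    print("tool shift",np.round(R.T@(np.array([x,y,z])-s["ee_pos"]),4),"xdir",np.degrees(np.arctan2(R[1,0],R[0,0])),"tilt",R[:,2],"t",s["t"],"pos",s["ee_pos"],"F",s["wrist_force"])
E
python3 -c "
from h import *
to(.541,.1725,.26)"
```

```text
t: 0.82
ee_pos: [0.361, -0.3988, 0.2816]
orientation: [-0.0, 0.991, 0.131, -0.0]
wrist_force: [-0.1, -0.9, 0.0]
opening: 0.588
grasp_force: 0.0
t: 1.7
ee_pos: [0.5201, -0.0987, 0.2813]
orientation: [-0.0, 0.991, 0.132, -0.0]
wrist_force: [-0.6, -0.5, 0.3]
opening: 0.586
grasp_force: 0.0
t: 2.58
ee_pos: [0.5194, -0.1004, 0.2812]
orientation: [-0.0, 0.777, 0.63, 0.0]
wrist_force: [0.3, -0.3, 1.0]
opening: 0.59
grasp_force: 0.0
tool shift [ 0.2714 -0.0354  0.0213] xdir 78.04182475766505 tilt [-2.81461668e-04  4.48601494e-04 -9.99999860e-01] t 2.575 pos [ 0.51941259 -0.10039198  0.28116374] F [ 0.25952971 -0.3334469   1.02673048]
```

```bash
python3 -m pendant '[[[0.0452,-0.0059,0.0035],[0,0,0]],[[0.0452,-0.0059,0.0035],[0,0,0]],[[0.0452,-0.0059,0.0035],[0,0,0]],[[0.0452,-0.0059,0.0035],[0,0,0]],[[0.0452,-0.0059,0.0035],[0,0,0]],[[0.0452,-0.0059,0.0035],[0,0,0]],[[0,0,0],[0,0,0]]]'
python3 -m pendant '[[[0,0,0.025],[0,0,0]],[[0,0,0.025],[0,0,0]],[[0,0,0.02],[0,0,0]],[[0,0,0.015],[0,0,0]],[[0,0,0],[0,0,0]]]'
python3 - <<'E'
from h import *
to(.541,.1725,.174)
I={n:env.get_image(n) for n in("scene","top")}
cv2.imwrite("pics/c2.png",np.hstack([cv2.resize(I["scene"][110:240,170:300],(390,390),interpolation=2),cv2.resize(I["top"][150:280,170:300],(390,390),interpolation=2)])[:,:,::-1])
E
```

```text
t: 3.45
ee_pos: [0.54, 0.176, 0.2598]
orientation: [-0.001, 0.777, 0.63, 0.0]
wrist_force: [1.2, -0.4, -0.1]
opening: 0.587
grasp_force: 0.0
t: 4.08
ee_pos: [0.5405, 0.1721, 0.1748]
orientation: [-0.0, 0.777, 0.629, -0.001]
wrist_force: [-0.1, -0.1, 1.0]
opening: 0.589
grasp_force: 0.0
tool shift [0.0004 0.0004 0.0008] xdir 78.00719719340415 tilt [-1.07007521e-03 -5.42366392e-04 -9.99999280e-01] t 4.075 pos [0.54052643 0.172145   0.17478788] F [-0.10840057 -0.12085691  0.95729712]
```

View pics/c2.png

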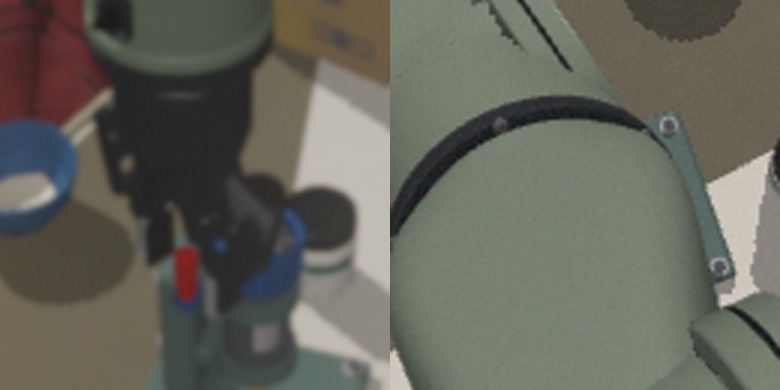

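The scene view shows the post between the fingers. I'll straddle it loosely and sweep along the arc.

```bash
python3 -m pendant '[[[0,0,0],[0,0,0]],[[0,0,0],[0,0,0]],[[0,0,0],[0,0,0]]]' 0.02
python3 -m pendant '[[[-0.0003,-0.0063,0],[0,0,-6]],[[-0.0003,-0.0063,0],[0,0,-6]],[[-0.0003,-0.0063,0],[0,0,-6]],[[-0.0003,-0.0063,0],[0,0,-6]],[[-0.0003,-0.0063,0],[0,0,-6]],[[-0.0003,-0.0063,0],[0,0,-6]],[[-0.0003,-0.0063,0],[0,0,-6]],[[-0.0003,-0.0063,0],[0,0,-6]]]'
python3 - <<'E'
from h import *
a=np.radians(126);to(.529+.06*np.cos(a),.1135+.06*np.sin(a),.174)
E
```

```text
t: 4.55
ee_pos: [0.5408, 0.1725, 0.1755]
orientation: [0.0, 0.777, 0.63, 0.0]
wrist_force: [-0.2, -0.0, -0.4]
opening: 0.236
grasp_force: 0.0
t: 5.55
ee_pos: [0.4929, 0.1624, 0.1755]
orientation: [0.0, 0.452, 0.892, 0.0]
wrist_force: [1.8, -0.3, 0.0]
opening: 0.236
grasp_force: 0.8
tool shift [-0.0008  0.0005  0.0015] xdir 126.30356514227547 tilt [ 8.12610524e-04  2.80718980e-04 -9.99999630e-01] t 5.55 pos [0.49290471 0.16238417 0.17552478] F [ 1.8069236  -0.30387836  0.03088865]
```

```bash
python3 -m pendant '[[[-0.0003,-0.0063,0],[0,0,-6]],[[-0.0003,-0.0063,0],[0,0,-6]],[[-0.0003,-0.0063,0],[0,0,-6]],[[-0.0003,-0.0063,0],[0,0,-6]],[[0,0,0],[0,0,0]]]'
python3 -m pendant '[[[-0.0001,-0.003,0],[0,0,-3]],[[0,0,0],[0,0,0]]]'
python3 -m pendant '[[[-0.0001,-0.003,0],[0,0,-3]],[[0,0,0],[0,0,0]]]'
```

```text
t: 6.18
ee_pos: [0.476, 0.1435, 0.1754]
orientation: [-0.0, 0.258, 0.966, 0.0]
wrist_force: [0.5, 1.3, 0.4]
opening: 0.238
grasp_force: 0.0
t: 6.42
ee_pos: [0.4746, 0.1414, 0.1754]
orientation: [-0.0, 0.234, 0.972, 0.0]
wrist_force: [-0.3, 0.6, -0.3]
opening: 0.233
grasp_force: 0.0
t: 6.68
ee_pos: [0.4735, 0.139, 0.1754]
orientation: [0.0, 0.208, 0.978, 0.0]
wrist_force: [3.2, 2.6, 0.3]
opening: 0.234
grasp_force: 1.7
```

```bash
python3 -m pendant '[[[-0.0001,-0.003,0],[0,0,-3]],[[0,0,0],[0,0,0]]]'
python3 -m pendant '[[[0,-0.002,0],[0,0,0]],[[0,0,0],[0,0,0]]]'
```

```text
t: 6.92
ee_pos: [0.4736, 0.1384, 0.1757]
orientation: [0.001, 0.182, 0.983, 0.003]
wrist_force: [11.5, 16.8, -8.0]
opening: 0.23
grasp_force: 9.5
t: 7.18
ee_pos: [0.4736, 0.1381, 0.1758]
orientation: [0.002, 0.182, 0.983, 0.005]
wrist_force: [17.7, 26.9, -15.4]
opening: 0.234
grasp_force: 15.1
```

The cap is at its stop. I'll back off, open, lift and go over the knob.

```bash
python3 -m pendant '[[[0,0.006,0],[0,0,0]],[[0,0,0],[0,0,0]]]'
python3 -m pendant '[[[0,0,0],[0,0,0]],[[0,0,0],[0,0,0]],[[0,0,0],[0,0,0]]]' 0.052
python3 -m pendant '[[[0,0,-0.03],[0,0,0]],[[0,0,-0.03],[0,0,0]],[[0,0,-0.02],[0,0,0]],[[0,0,0],[0,0,0]]]'
python3 -c "
from h import *
to(.529,.1135,.25)
I=env.get_image('scene');cv2.imwrite('pics/c3.png',cv2.resize(I[110:280,170:340],(510,510),interpolation=2)[:,:,::-1])"
```

```text
t: 7.42
ee_pos: [0.4734, 0.1396, 0.1752]
orientation: [-0.0, 0.182, 0.983, -0.0]
wrist_force: [0.3, -1.1, -0.0]
opening: 0.236
grasp_force: 0.0
t: 7.8
ee_pos: [0.4735, 0.1392, 0.1753]
orientation: [-0.0, 0.181, 0.983, -0.0]
wrist_force: [-0.3, 0.2, 0.0]
opening: 0.608
grasp_force: 0.0
t: 8.3
ee_pos: [0.4739, 0.1394, 0.2562]
orientation: [0.001, 0.182, 0.983, 0.0]
wrist_force: [-0.3, 0.3, -0.3]
opening: 0.607
grasp_force: 0.0
tool shift [-0.0608 -0.0046  0.0063] xdir 159.08437895515445 tilt [ 1.71985418e-03  4.63667113e-04 -9.99998414e-01] t 8.3 pos [0.4738702  0.13944686 0.25620651] F [-0.34075244  0.31624025 -0.30223284]
```

View pics/c3.png

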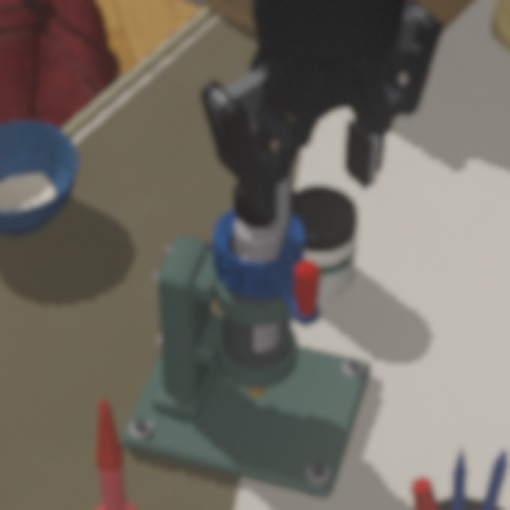

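The scene crop shows the lever now swung front-left (post at about (306,287) in the crop), the plunger still down, and the gripper clear above. Now to the knob.

```bash
python3 -m pendant '[[[-0.0304,-0.0023,0],[0,0,0]],[[-0.0304,-0.0023,0],[0,0,0]],[[0,0,0],[0,0,0]],[[0,0,0.025],[0,0,0]],[[0,0,0.025],[0,0,0]],[[0,0,0.016],[0,0,0]],[[0,0,0],[0,0,0]]]'
python3 -c "
from h import *
to(.529,.1135,.19)
I=env.get_image('scene');cv2.imwrite('pics/c4.png',cv2.resize(I[110:280,170:340],(680,600),interpolation=2)[:,:,::-1])
c,s=blob(I,(272,206),'red',14);print(c,s,plane('scene',*c,.19))"
```

```text
t: 9.22
ee_pos: [0.5282, 0.1136, 0.1886]
orientation: [-0.001, 0.181, 0.983, -0.0]
wrist_force: [-0.3, -1.2, 0.2]
opening: 0.606
grasp_force: 0.0
tool shift [-0.0008  0.0002 -0.0014] xdir 159.14595699372043 tilt [-1.66418312e-03 -2.00272819e-04 -9.99998595e-01] t 9.225 pos [0.52815705 0.11359753 0.18857889] F [-0.26927588 -1.15359644  0.22328498]
[271.77966102 204.88135593] [270 199   5  14  59] [0.47580401 0.14281227 0.19      ]
```

View pics/c4.png

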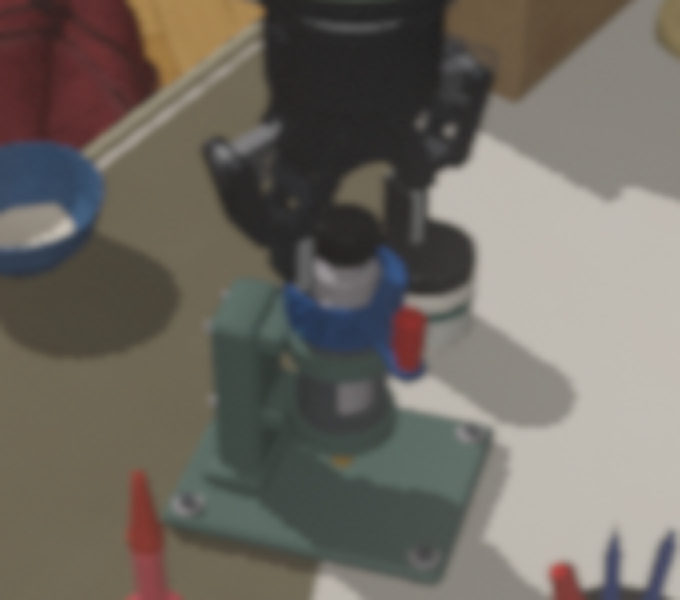

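The knob lies between the open fingers, and the post is at 151° as expected for the stop. Closing on the knob.

```bash
python3 -m pendant '[[[0,0,0],[0,0,0]],[[0,0,0],[0,0,0]],[[0,0,0],[0,0,0]],[[0,0,0],[0,0,0]],[[0,0,0],[0,0,0]]]' 0.02
python3 -c "
from h import *
to(.529,.1135,.19);print(env.sense()['torque'])"
```

```text
t: 9.9
ee_pos: [0.529, 0.1137, 0.1903]
orientation: [0.001, 0.181, 0.983, 0.0]
wrist_force: [-0.9, -0.0, 6.4]
opening: 0.362
grasp_force: 58.7
tool shift [-0.0001 -0.0002  0.0003] xdir 159.1097712319373 tilt [ 1.35090874e-03  4.54677999e-04 -9.99998984e-01] t 9.9 pos [0.52899009 0.11367457 0.19026733] F [-8.99161481e-01 -5.68727632e-03  6.41028519e+00]
[-0.02446546  0.25756506  0.00285467]
```

```bash
python3 -m pendant '[[[0,0,-0.003],[0,0,0]],[[0,0,-0.003],[0,0,0]],[[0,0,-0.003],[0,0,0]],[[0,0,-0.003],[0,0,0]],[[0,0,0],[0,0,0]]]'
```

```text
t: 10.52
ee_pos: [0.5288, 0.1135, 0.2016]
orientation: [0.0, 0.181, 0.983, 0.0]
wrist_force: [1.0, 1.4, -3.9]
opening: 0.354
grasp_force: 59.7
```

```bash
python3 -m pendant '[[[0,0,-0.005],[0,0,0]],[[0,0,-0.005],[0,0,0]],[[0,0,-0.005],[0,0,0]],[[0,0,-0.005],[0,0,0]],[[0,0,0],[0,0,0]]]'
python3 -m pendant '[[[0,0,-0.006],[0,0,0]],[[0,0,-0.006],[0,0,0]],[[0,0,-0.006],[0,0,0]],[[0,0,-0.005],[0,0,0]],[[0,0,0],[0,0,0]],[[0,0,0],[0,0,0]]]'
python3 -c "
from h import *
to(.529,.1135,.246);print(env.sense()['torque'])
I={n:env.get_image(n) for n in('scene','top')}
cv2.imwrite('pics/c5.png',np.hstack([cv2.resize(I['scene'][140:240,210:310],(600,600),interpolation=2)])[:,:,::-1])
c,s=blob(I['scene'],(272,206),'red',14);print(c,s,plane('scene',*c,.19))"
```

```text
t: 11.15
ee_pos: [0.5288, 0.1134, 0.2217]
orientation: [0.0, 0.181, 0.983, 0.0]
wrist_force: [0.5, -0.1, -4.7]
opening: 0.356
grasp_force: 60.1
t: 11.9
ee_pos: [0.5287, 0.1134, 0.2442]
orientation: [-0.0, 0.181, 0.983, -0.0]
wrist_force: [-0.1, -1.0, -5.0]
opening: 0.357
grasp_force: 60.1
tool shift [-0.0003  0.0002 -0.0018] xdir 159.11369274637187 tilt [-2.86442896e-04 -4.69195099e-05 -9.99999958e-01] t 11.9 pos [0.52865161 0.1133842  0.24417408] F [-0.13993398 -1.02035314 -4.99690526]
[0.02416402 0.00380696 0.07098882]
[271.74137931 204.87931034] [270 199   5  14  58] [0.47586196 0.14284736 0.19      ]
```

View pics/c5.png

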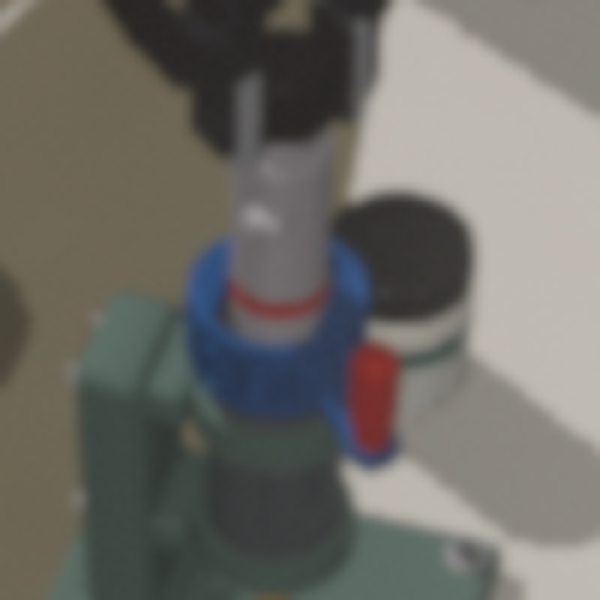

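The red ring is visible above the cap's slot (lower edge at about (280,317) in the crop), the port is dark and clear, and the lever is unmoved. I'll check the ring's height by ray.

```bash
python3 -m pendant '[[[0,0,-0.002],[0,0,0]],[[0,0,0],[0,0,0]],[[0,0,0],[0,0,0]],[[0,0,0],[0,0,0]]]'
python3 -c "
from h import *
I=env.get_image('scene');h=cv2.cvtColor(I,cv2.COLOR_RGB2HSV).astype(int)
m=((h[...,0]<10)|(h[...,0]>170))&(h[...,1]>90);col=[np.where(m[180:197,u])[0]+180 for u in range(253,261)];print([list(c) for c in col])
c=np.concatenate(col).mean();o,d=ray('scene',256.5,c);a=np.array([.529,.1135]);n=o[:2]-a;n/=np.linalg.norm(n)
t=((a+.015*n-o[:2])@n)/(d[:2]@n);print('ring mid z',(o+t*d), env.sense()['ee_pos'])"
```

```text
t: 12.5
ee_pos: [0.5287, 0.1135, 0.2463]
orientation: [-0.0, 0.181, 0.983, 0.0]
wrist_force: [-0.4, -0.1, -4.3]
opening: 0.356
grasp_force: 60.1
[[np.int64(190), np.int64(191)], [np.int64(190), np.int64(191)], [np.int64(190), np.int64(191)], [np.int64(190), np.int64(191)], [np.int64(190), np.int64(191)], [np.int64(190), np.int64(191)], [np.int64(190), np.int64(191)], [np.int64(190)]]
ring mid z [0.52043534 0.12581586 0.18597402] [0.52872609 0.11347645 0.24632743]
```

```bash
python3 -c "
from rig import env
print(env.job_done())"
```

```text
the job is handed in; nothing more can be done
None
```

I turned the cap counter-clockwise to its stop, and the gripper is holding the plunger about 56 mm up with the red ring just clear of the cap; the job is handed in at about 12.5 s, but it returned no verdict.

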